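# Fan the glass colour tiles along the tray

### The arm

A 6-joint arm with a two-finger parallel gripper is mounted at the origin on the work surface. World frame = base frame: x ahead of the robot, y to its left, z up, the work surface at z = 0. Lengths are in m, angles in rad, forces in N, time in s.
With the tool pointing down it reaches from about 0.25 to 0.8 m from the base axis. Payload 3.9 kg.
Tool frame: the origin (TCP) lies midway between the tips of the shut fingers; the grasp point (between the pads) lies 19 mm behind it; z points along the fingers, y is the line along which they close (so a half turn about z gives the same grasp; the last joint's range is limited). The gripper opens to 85 mm and grips with 20 to 120 N. Pads are 22 mm wide; open, the fingers measure 114 mm over their backs; the gripper's body (76 mm by 85 mm) begins 54 mm behind the grasp point. The pads swing forward as they close: fully open they stand 13 mm farther back than shut.
Start: joints at [1.302, 0.26, -0.138, 1.173, 0, 1.571], TCP at [0.139, 0.506, 0.2] pointing down, gripper open.
Joint ranges: [-2.78, 2.78], [-0.83, 1.72], [-1.28, 1.37], [-1.9, 2.12], [-1.57, 1.48], [-3.14, 3.14]. Speed limits (rad/s): [2.57, 2.57, 3.14, 3.14, 3.14, 3.14].

### API

Orientations are given as a rotation vector (axis times angle).
In Python, from station import robot, cams gives the robot as it stands. Calls block until the motion is done:
- robot.move_to(position, orientation): joint-space move of the TCP to a pose.
- robot.servo_line(position, rotation=None, max_speed=0.15, max_force=None): straight line of the TCP; rotation=None keeps the orientation; max_speed is the mean speed in m/s. With max_force (N) it stops when the force on the tool has changed by that much, and returns True; else False.
- robot.move_joints(angles): joint-space move.
- robot.gripper_to(opening, newtons=None): finger opening in m; newtons is the grip in N (None keeps the last); returns when the fingers have stopped.
- robot.hold(seconds).
- robot.solve_ik(position, orientation): joint angles nearest the present ones, or None.
- robot.observe(): the state.
- cams.snapshot(name): name is "scene" or "top"; returns a dict with "img" (480x640x3 uint8, red, green, blue), "fx", "fy", "cx", "cy" (pixels), "origin" and "rotation" of the camera in the world. Camera axes: x right, y down, z forward; pixel columns grow to the right and rows downward; lengths in m; the calibration is good to about 2 mm. A picture is of the moment at which its call begins. There is no depth.
A pose or a line that the arm cannot do raises robot.PlanningError and nothing moves.
- robot.finish_job(): hands the job in; it is judged then, once.
The state is a dict: "time": time; "qpos": joint angles; "dq": joint speeds; "joint_efforts": joint torques, N m; "tool_pos": TCP position; "ee_rot": TCP orientation; "wrist_force": force on the tool from outside, world axes, zero at the start; "wrist_torque": the same for the moment, N m; "width": finger opening in m; "grasp_force": force on a finger pad.
Only numpy, scipy, OpenCV 4.12 (cv2) and the standard library are available. Lean on these libraries where they do the work, as an engineer would, in place of code of your own. Each camera call takes 0.05 s, during which the arm holds its last target. There are 200 camera calls.

### The job

Fan the stack of four glass colour tiles out along the orange tray, from the tall rear end towards the low front end, into an overlapping shingled row in the same order: the bottom tile stays at the rear end, and each tile lies further forward than the one under it, so that every tile's whole coloured strip shows but each tile still overlaps the one under it by at least half its length. Press only lightly on the glass, leave all four tiles lying in the tray, and leave the green cap, the slide box and the tube rack where they are.

Things in the scene. Friction and masses are not known exactly. Their poses are not given: they have to be found in the camera images.
- tray: Orange plastic tray fixed to the bench, turned any way. Channel 210 mm long (x) x 84 mm wide (y), walls 4 mm thick. Origin: centre of its underside; x runs from the rear end to the front end, z up. Above the origin: channel floor 4 mm; wall tops: rear (inner face x = -105 mm) 26 mm, front (inner face x = +105 mm) 14 mm, sides 24 mm.
- tile_bottom: Loose flat glass tile, 100 mm long (x) x 80 mm wide (y) x 5 mm thick, about 100 g, white with a BLUE strip across its full width at its rear end, x = -50 to -30 mm. Origin: centre of its underside; x points to the tray's front. The tiles start as a stack, each within 4 mm of the rear wall; this one lies on the channel floor.
- tile_low: Same tile with a GREEN strip, lying on tile_bottom, 5 mm higher. Polished glass slides easily on glass but grips the tray floor better: a fingertip pressed lightly (about 10 N) on an exposed face can drag a tile over the one below.
- tile_high: Same tile with a YELLOW strip, lying on tile_low. A dragged tile carries along those lying on it; pressing hard may drag the tiles below too, too lightly and the finger slips.
- tile_top: Same tile with a RED strip, uppermost: its top face starts 24 mm above the tray's origin. Far-forward tiles may dip nose-down on the channel floor, which is fine.
- cap: Bystander: green screw cap lying beside the tray, 36 mm across, 14 mm high. Origin: centre of its underside.
- slide_box: Bystander: clear plastic slide box, 80 x 32 x 26 mm, lying beside the tray. Origin: centre of its underside, x along its length.
- tube_rack: Bystander: orange tube rack, 90 x 200 mm (x, y), 80 mm high with two capped tubes reaching 120 mm. Origin: centre of its underside.
Things that resemble listed ones, but are neither listed nor needed, are in the scene too. Leave any brown or pink look-alike of the tile_top alone. Leave any black look-alike of the tile_high alone.

How it is judged:
At the end, for the whole second after the job is handed in: Four tiles at rest in the tray in their order, each 19.5 to 52 mm further forward than the one under it and at least 3 mm higher in that tile's frame, tilted under 0.3 rad; bottom tile within 15 mm of the rear wall, top tile inside the front wall (x of tile_low in the frame of tile_bottom between 0.0195 and 0.052 m and x of tile_high in the frame of tile_low between 0.0195 and 0.052 m and x of tile_top in the frame of tile_high between 0.0195 and 0.052 m and z of tile_low in the frame of tile_bottom above 0.003 m and z of tile_high in the frame of tile_low above 0.003 m and z of tile_top in the frame of tile_high above 0.003 m and x of tile_bottom in the frame of tray below -0.04 m and x of tile_top in the frame of tray below 0.057 m and angle between each of tile_bottom, tile_low, tile_high, tile_top's own z axis and vertical below 0.3 rad and linear speed of each of tile_bottom, tile_low, tile_high, tile_top below 0.01 m/s); the robot touches nothing.
It fails at once if a tile is pressed with more than 90 N (contact force between any of tile_bottom, tile_low, tile_high, tile_top and the fingers above 90 N).
It fails at once if a tile is lifted out of the tray or thrown over (height (world z) of any of tile_bottom, tile_low, tile_high, tile_top above 0.06 m).
It fails at once if a bystander is shifted by more than 20 mm (distance of any of cap, slide_box, tube_rack from where it was at the start of the episode above 0.02 m).
It also fails if it takes over 58 s, if anything falls off the work surface, if the arm or the gripper's body presses on something with over 40 N, if the wrist force passes 120 N, or if a joint passes its speed limit or range.

## Working session

There is one attempt and no reset: what is moved stays moved. The work goes in short steps, each a Python script; the robot and the scene stay as the last script left them, time stands still between calls to the robot, and variables do not carry over. Pictures are saved under pics/ and viewed, at most 10 in all, crops included, and the job is handed in when it is done.

```bash
mkdir -p pics; ls; python3 - <<'E'
from station import robot,cams
import cv2,numpy as np
a=[]
for n in("scene","top"):
    s=cams.snapshot(n);cv2.imwrite(f"pics/{n}0.png",s["img"][...,::-1])
    print(n,s["fx"],s["cx"],s["cy"],s["origin"],np.round(s["rotation"],3).tolist())
print(robot.observe())
E
```

```text
pics
scene 463.9132702866123 315.0984584675966 234.2762445870792 [ 0.84825679 -0.13500952  0.61689004] [-2.299, -1.085, 0.334]
top 442.32790878856946 319.36667270989074 236.66396203552335 [0.43883046 0.14529833 0.76629192] [-2.203, 2.162, -0.168]
{'time': 0.1, 'qpos': array([ 1.30199877e+00,  2.60600055e-01, -1.39249675e-01,  1.17275534e+00,
        3.80241000e-05,  1.57082549e+00]), 'dq': array([-3.11862823e-04,  5.67511845e-04,  4.08317889e-03,  3.29640975e-04,
        5.29279790e-05,  5.49269814e-05]), 'joint_efforts': array([ 1.91168139e-03, -4.06507587e+01,  2.54526991e+01,  1.00271075e-02,
        1.76989793e-04,  1.06198954e-05]), 'tool_pos': array([0.13922708, 0.50547781, 0.19915418]), 'ee_rot': array([-4.20964014e-01, -3.11297711e+00,  2.80730560e-03]), 'wrist_force': array([-0.14900214, -0.14763379, -0.26024204]), 'wrist_torque': array([-0.04129067, -0.00157123,  0.00542759]), 'grasp_force': 0.0, 'width': 0.08545129779862051}
```

View pics/top0.png

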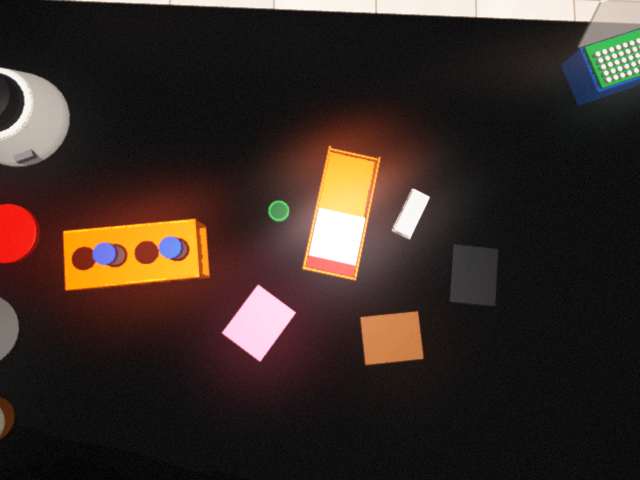

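View pics/scene0.png

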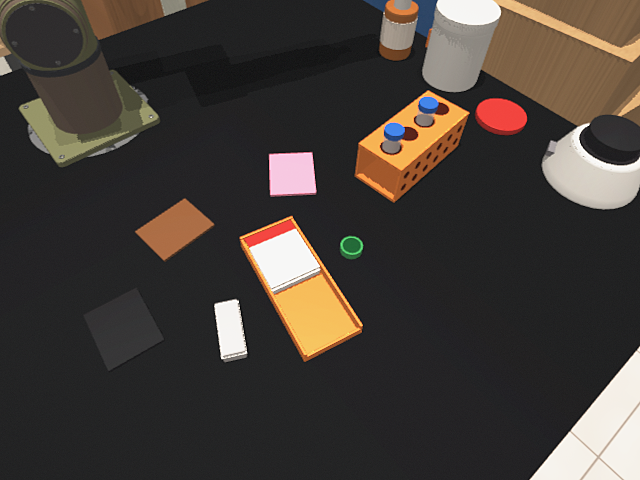

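The tray runs from its rear at about (330,275) to its front at about (355,153) in the top view. The stack, red strip over white, sits at the rear, around (336,240). Candidates for tile_top: the red/white one in the tray at (336,240), pink at (259,323) and brown at (392,338). The black tile at (474,275) resembles tile_high. Only the one in the tray has the red strip and lies on the stack. Next I'll measure it and crop it to confirm.

```bash
cat > h.py <<'E'
from station import robot,cams
import cv2,numpy as np
from scipy.spatial.transform import Rotation as R
def ray(s,px,z):
    px=np.atleast_2d(px).astype(float)
    d=np.c_[(px[:,0]-s["cx"])/s["fx"],(px[:,1]-s["cy"])/s["fy"],np.ones(len(px))]
    d=d@R.from_rotvec(s["rotation"]).as_matrix().T; o=np.array(s["origin"])
    return (o+d*((z-o[2])/d[:,2])[:,None])[:,:2]
def pix(s,p):
    q=(np.atleast_2d(p)-s["origin"])@R.from_rotvec(s["rotation"]).as_matrix()
    return np.c_[q[:,0]/q[:,2]*s["fx"]+s["cx"],q[:,1]/q[:,2]*s["fy"]+s["cy"]]
def big(m,near):
    c=[k for k in cv2.findContours(m.astype(np.uint8),cv2.RETR_EXTERNAL,cv2.CHAIN_APPROX_NONE)[0] if cv2.contourArea(k)>40]
    return min(c,key=lambda k:np.linalg.norm(k[:,0].mean(0)-near))[:,0]
def hsv(s): return cv2.split(cv2.cvtColor(s["img"],cv2.COLOR_RGB2HSV))
E
python3 - <<'E'
from h import *
for n,near,redn in(("top",(336,240),(331,267)),("scene",(285,262),(271,235))):
    s=cams.snapshot(n);h,S,v=hsv(s)
    red=((h<6)|(h>174))&(S>150)&(v>90); wh=(S<60)&(v>150); org=(h>=8)&(h<28)&(S>120)&(v>140)
    for nm,m,z,nr in(("red",red,.024,redn),("white",wh,.024,near),("tray",org|red|wh,.024,near)):
        k=big(m,nr);w=ray(s,k,z)*1000
        (c,sz,a)=cv2.minAreaRect(w.astype(np.float32)); print(n,nm,np.round(c,1),np.round(sz,1),round(a,1))
    if n=="top":
        cv2.imwrite("pics/crop.png",cv2.resize(s["img"][135:295,285:425,::-1],None,fx=3.7,fy=3.7,interpolation=cv2.INTER_CUBIC))
E
```

```text
top red [434.9 360.1] [17.5 86.8] 7.0
top white [524.6  85.9] [81.8 83.6] 78.7
top tray [566.9  78.5] [ 96.5 219.5] 79.0
scene red [472.9  96.2] [80.9 19.1] 78.7
scene white [527.8  84.7] [82.7 91.1] 78.5
scene tray [568.7  76. ] [ 96.8 228.4] 78.9
```

View pics/crop.png

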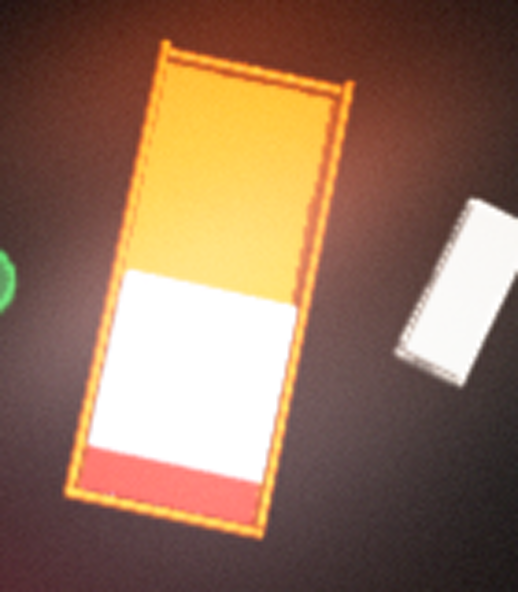

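The crop confirms it: the tile in the tray, with its red strip along the bottom edge (170,490) and white above, is tile_top; the tray's front is at the upper end. I'll use tray origin (0.567, 0.078) and yaw -11.1°. Now I'll drag the top tile.

```bash
cat >> h.py <<'E'
T=np.array([.567,.078]);yaw=np.radians(-11.1);f=np.array([np.cos(yaw),np.sin(yaw),0]);up=np.array([0,0,1.]);TH=.2
def rot():
    z=np.sin(TH)*f-np.cos(TH)*up; x=np.cos(TH)*f+np.sin(TH)*up
    return [R.from_matrix(np.c_[k*x,np.cross(z,k*x),z]).as_rotvec() for k in(1,-1)]
def tcp(x,z): # contact (rear tip edge) at tray x, height z
    p=np.r_[T,0]+f*x+up*z
    return p+.011*(np.cos(TH)*f+np.sin(TH)*up)
def fz(b): return robot.observe()["wrist_force"][2]-b
def drag(x0,dist,ztop,F=10,step=.003,o=None):
    o=rot()[0] if o is None else o
    robot.move_to(tcp(x0,ztop+.04),o); robot.servo_line(tcp(x0,ztop+.012))
    robot.hold(.2); b=robot.observe()["wrist_force"][2]
    hit=robot.servo_line(tcp(x0,ztop-.008),max_speed=.02,max_force=4)
    robot.hold(.1); zt=robot.observe()["tool_pos"][2]; z0=tcp(x0,0)[2]; z=zt-z0
    print("hit",hit,"contact z",round(z*1e3,1),"F",round(fz(b),1),"t",robot.observe()["time"])
    k=4e-5
    for i in range(12):
        e=F-fz(b)
        if abs(e)<1.5: break
        z-=np.clip(k*e,-.0006,.0006); robot.servo_line(tcp(x0,z),max_speed=.02)
    print("press z",round(z*1e3,2),"F",round(fz(b),1),i)
    n=int(np.ceil(dist/step)); L=[]
    for i in range(1,n+1):
        robot.servo_line(tcp(x0+dist*i/n,z),max_speed=.03)
        w=robot.observe()["wrist_force"]; F1=w[2]-b; L.append((round(F1,1),round(w[:2]@f[:2],1)))
        z-=np.clip(k*(F-F1),-.0004,.0004)
    print(L)
    p=robot.observe()["tool_pos"]; robot.servo_line(p+up*.05); print("t",robot.observe()["time"])
def away():
    robot.move_to([.25,.35,.2],rot()[0])
E
python3 - <<'E'
from h import *
robot.gripper_to(0,20)
for o in rot(): print(robot.solve_ik(tcp(-.05,.06),o),robot.solve_ik(tcp(-.097,.014),o))
print(robot.observe()["time"],robot.observe()["width"])
drag(-.07,.030,.024,o=rot()[0])
E
```

```text
[ 0.2120283   0.25213843 -0.57066837  0.56384888 -0.07849876 -2.7430844 ] [ 0.25541899  0.25243513 -0.7306944   0.40705225 -0.08636966 -2.70026803]
[ 0.2120283   0.25213843 -0.57066837  0.56384888 -0.07849876  0.39850825] [ 0.25541899  0.25243513 -0.7306944   0.40705225 -0.08636966  0.44132463]
0.9667 0.00048242658570578356
hit False contact z 16.2 F 0.4 t 6.3167
press z 11.42 F 0.3 11
[(np.float64(1.0), np.float64(-0.4)), (np.float64(0.3), np.float64(0.1)), (np.float64(0.6), np.float64(-0.2)), (np.float64(-0.1), np.float64(-0.0)), (np.float64(0.7), np.float64(-0.7)), (np.float64(0.3), np.float64(-0.5)), (np.float64(0.9), np.float64(-0.3)), (np.float64(0.4), np.float64(0.5)), (np.float64(0.8), np.float64(-0.5)), (np.float64(0.9), np.float64(0.1))]
t 12.3
```

```bash
python3 - <<'E'
from h import *
print(robot.observe()["tool_pos"],robot.observe()["ee_rot"],robot.observe()["width"],tcp(-.04,.061),rot()[0],robot.observe()["wrist_force"])
s=cams.snapshot("scene");print(pix(s,robot.observe()["tool_pos"]))
cv2.imwrite("pics/s1.png",cv2.resize(s["img"][140:380,160:480,::-1],None,fx=2.4,fy=2.4))
E
```

```text
[0.53869942 0.08365605 0.06030359] [ 3.09241394 -0.30050208  0.3111934 ] -1.1730551203459069e-05 [0.53832735 0.08362535 0.06318536] [ 3.09226386 -0.3004749   0.31026128] [-0.74620493 -0.47104017 -0.91083231]
[[287.54718062 250.7117437 ]]
```

View pics/s1.png

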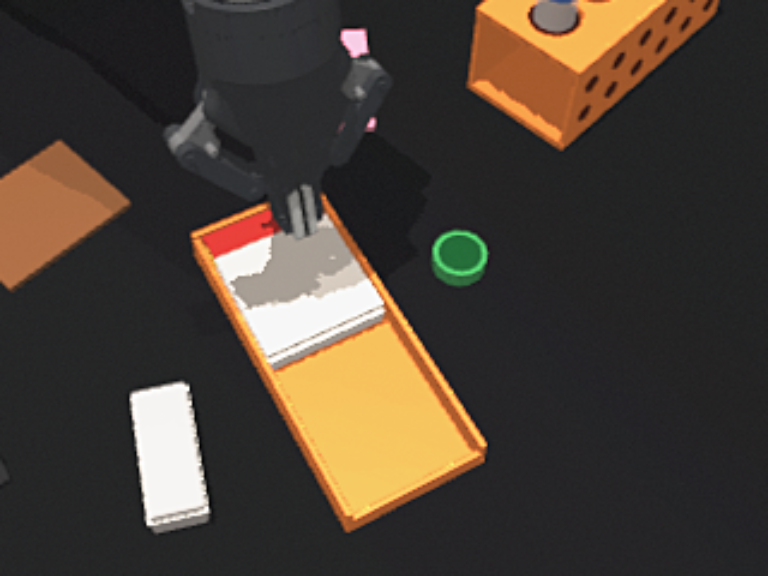

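The fingers hang with the visible tip at about (285,238), some 13 px above the projected TCP. The real tip is therefore well behind the nominal TCP, and the tiles haven't moved. I'll find the true contact height by touch.

```bash
python3 - <<'E'
from h import *
robot.servo_line(tcp(-.07,.016)); robot.hold(.1); b=robot.observe()["wrist_force"][2]
h=robot.servo_line(tcp(-.07,-.012),max_speed=.03,max_force=4)
o=robot.observe();print(h,o["tool_pos"][2]-tcp(0,0)[2],fz(b),o["time"])
z=o["tool_pos"][2]-tcp(0,0)[2]
if h:
  for i in range(4):
    robot.servo_line(tcp(-.07,z),max_speed=.02);robot.hold(.05);o=robot.observe();print(round(z,5),round(o["tool_pos"][2]-tcp(0,0)[2],5),round(fz(b),2),o["time"]);z-=.0003
    if fz(b)>12:break
E
```

```text
True -0.007559986278409504 6.204521592927832 13.6917
-0.00756 -0.00747 2.32 13.9917
-0.00786 -0.00754 4.98 14.2917
-0.00816 -0.00764 6.8 14.5917
-0.00846 -0.0077 9.17 14.8917
```

```bash
python3 - <<'E'
s=open('h.py').read()
s=s.replace("    return p+.011*(np","    p=p+.0315*(np.tan(TH)*f-up)\n    return p+.011*(np").replace("k=4e-5","k=1e-4").replace("-.0004,.0004","-.0006,.0006").replace("ztop-.008","ztop-.006").replace("ztop+.012)","ztop+.008)").replace("robot.hold(.2)","robot.hold(.1)")
s=s.replace('''    n=int(np.ceil''','''    pull(x0,dist,z,b,F,step)
def pull(x0,dist,z,b,F=10,step=.004):
    k=1e-4
    n=int(np.ceil''').replace("round(F1,1),round(w[:2]@f[:2],1)","float(round(F1,1)),float(round(w[:2]@f[:2],1))")
open('h.py','w').write(s)
E
python3 - <<'E'
from h import *
x0=-.07-.0315*np.tan(TH)
pull(x0,.032,.0315-.00856,-.9,10)
s=cams.snapshot("scene")
away()
for n in("top","scene"):
    s=cams.snapshot(n);cv2.imwrite(f"pics/{n}2.png",cv2.resize(s["img"][150:370,200:480,::-1] if n=="scene" else s["img"][135:295,285:425,::-1],None,fx=2.7,fy=2.7))
print(robot.observe()["time"])
E
```

```text
[(9.4, -1.6), (9.6, -1.0), (9.6, -0.6), (10.1, -1.5), (10.7, -0.4), (9.7, 0.2), (10.9, -2.0), (10.4, 0.9)]
t 17.65
19.3667
```

View pics/scene2.png

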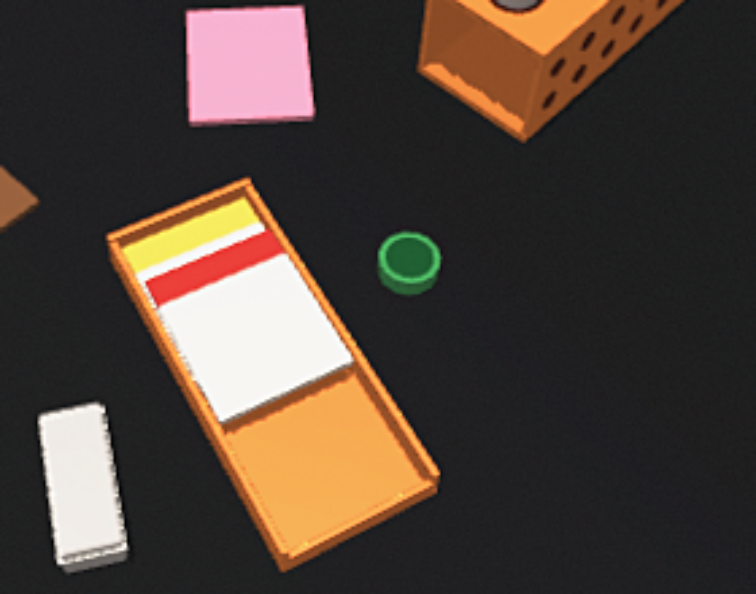

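The top tile slid forward about 30 mm: in the crop, yellow shows at (190,235), then a white gap, then red at (215,265). Next is tile_high.

```bash
python3 - <<'E'
from h import *
drag(-.097,.030,.019)
away()
s=cams.snapshot("scene");cv2.imwrite("pics/scene3.png",cv2.resize(s["img"][150:370,200:480,::-1],None,fx=2.7,fy=2.7))
h,S,v=hsv(s)
for nm,m,z in(("yel",(h>24)&(h<35)&(S>120)&(v>150),.019),("red",((h<6)|(h>174))&(S>150)&(v>90),.024),("grn",(h>45)&(h<85)&(S>120)&(v>60),.014)):
    k=big(m,(285,260));w=ray(s,k,z);x=(w-T)@f[:2]*1000;print(nm,np.round(np.percentile(x,[1,50,99]),1))
print(robot.observe()["time"])
E
```

```text
hit True contact z 18.9 F 5.2 t 21.875
press z 18.01 F 8.8 2
[(7.0, -1.9), (8.3, -2.0), (9.0, -1.3), (9.6, -0.4), (10.3, -1.8), (9.2, -1.9), (10.2, -1.7), (9.1, -1.3), (10.5, -1.4), (9.4, -1.6)]
t 25.3667
yel [-75.  -63.4 -54.5]
red [-39.4 -28.6 -19.2]
grn [-103.9  -94.   -85.7]
26.9333
```

View pics/scene3.png

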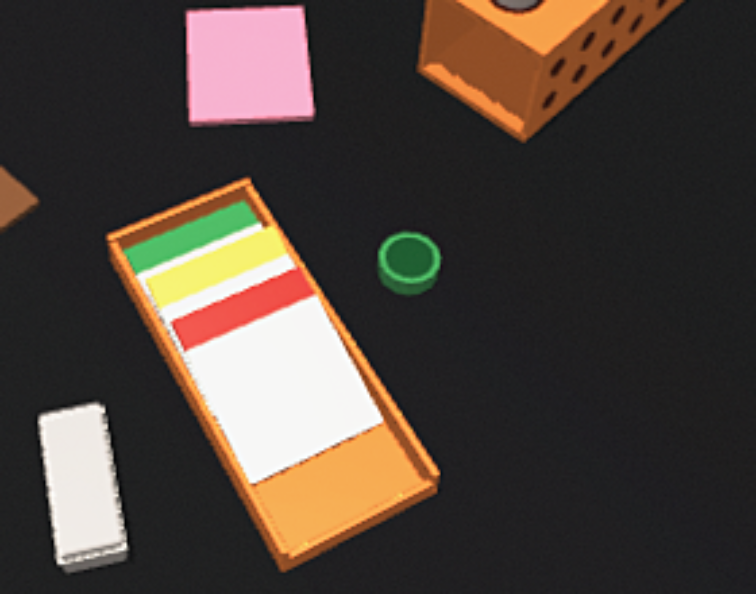

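Green shows at (190,235), yellow at (215,265) and red at (243,308). The gaps are about 29 mm (green to yellow) and 35 mm (yellow to red). Now tile_low.

```bash
python3 - <<'E'
from h import *
drag(-.098,.029,.014)
away()
for n in("scene","top"):
    s=cams.snapshot(n)
    if n=="scene":cv2.imwrite("pics/scene4.png",cv2.resize(s["img"][150:370,200:480,::-1],None,fx=2.7,fy=2.7))
    h,S,v=hsv(s)
    for nm,m,z in(("yel",(h>24)&(h<35)&(S>120)&(v>150),.019),("red",((h<6)|(h>174))&(S>110)&(v>90),.024),("grn",(h>45)&(h<85)&(S>120)&(v>60),.014),("blu",(h>95)&(h<130)&(S>120)&(v>60),.009)):
        k=big(m,pix(s,np.r_[T+f[:2]*-.06,.015])[0]);w=ray(s,k,z);x=(w-T)@f[:2]*1000;print(n,nm,np.round(np.percentile(x,[1,50,99]),1))
print(robot.observe()["time"])
E
```

```text
hit True contact z 13.9 F 5.9 t 29.4417
press z 13.14 F 9.0 2
[(7.2, -0.9), (9.1, -1.7), (8.6, -2.1), (8.8, -1.6), (11.2, -2.4), (9.8, -1.6), (9.5, -2.2), (10.1, -1.5), (10.2, -1.9), (9.4, -2.2)]
t 32.9333
scene yel [-27.8 -18.2  -8.8]
scene red [ 4.5 15.2 24.6]
scene grn [-77.3 -67.5 -58.2]
scene blu [-104.2  -94.4  -85.9]
top yel [-26.3 -16.5  -7.9]
top red [ 3.4 12.9 21.9]
top grn [-70.2 -63.1 -53.7]
top blu [-102.   -93.1  -86.8]
34.55
```

View pics/scene4.png

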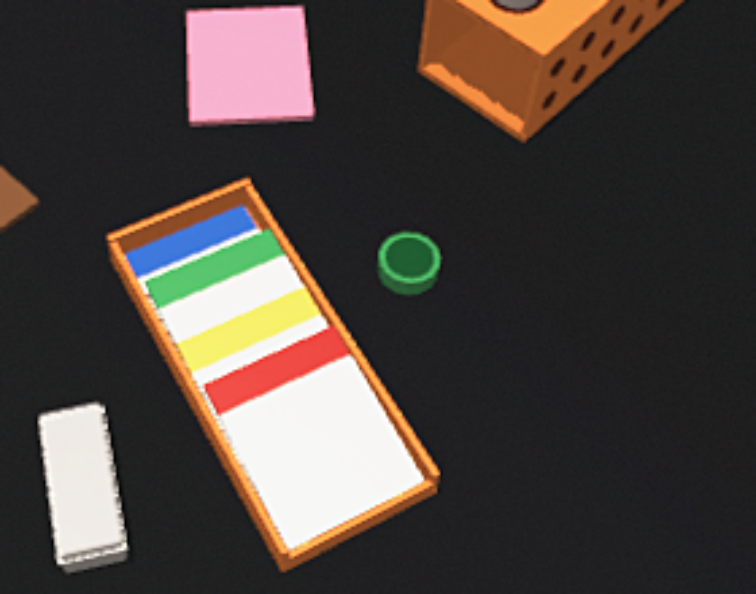

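All the strips show: blue (190,240), green (215,268), yellow (253,328) and red (280,370). The steps are about 29, 47 and 31 mm. The 47 mm step is close to the 52 mm limit and the top tile is almost at the front wall, so I'll draw yellow back a little.

```bash
python3 - <<'E'
from h import *
import h as H
s0=open('h.py').read()
H.__dict__['np']=np
# reverse drag: n from |dist|
exec(s0.replace("np.ceil(dist/step)","np.ceil(abs(dist)/step)"))
drag(-.020,-.008,.019)
away()
for n in("scene","top"):
    s=cams.snapshot(n)
    if n=="scene":cv2.imwrite("pics/scene5.png",cv2.resize(s["img"][150:370,200:480,::-1],None,fx=2.7,fy=2.7))
    h,S,v=hsv(s)
    for nm,m,z in(("yel",(h>24)&(h<35)&(S>120)&(v>150),.019),("red",((h<6)|(h>174))&(S>110)&(v>90),.024),("grn",(h>45)&(h<85)&(S>120)&(v>60),.014),("blu",(h>95)&(h<130)&(S>120)&(v>60),.009)):
        k=big(m,pix(s,np.r_[T+f[:2]*-.06,.015])[0]);w=ray(s,k,z);x=(w-T)@f[:2]*1000;print(n,nm,np.round(np.percentile(x,[1,50,99]),1))
print(robot.observe()["time"])
E
```

```text
hit True contact z 20.4 F 4.9 t 37.225
press z 18.16 F 9.4 4
[(7.1, 0.7), (7.6, 0.7), (7.5, 1.1)]
t 39.4667
scene yel [-33.5 -23.6 -14.4]
scene red [-0.8  9.  19.6]
scene grn [-77.4 -67.5 -58.1]
scene blu [-104.2  -94.4  -85.9]
top yel [-31.2 -21.9 -12.9]
top red [-1.3  7.5 17.3]
top grn [-69.9 -61.1 -53.4]
top blu [-102.   -93.4  -86.2]
41.1833
```

View pics/scene5.png

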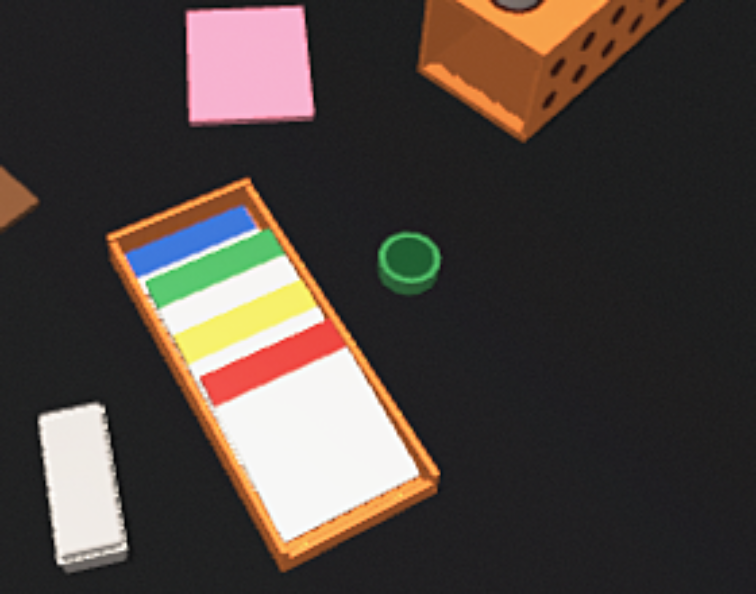

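The strips are now at blue (190,240), green (215,268), yellow (247,322) and red (275,362). The steps are about 29, 42 and 32 mm, and the top tile sits clear of the front wall, so everything is within limits. Handing in.

```bash
python3 -c "
from station import robot
print(robot.finish_job())"
```

```text
the job is handed in; nothing more can be done
None
```

The four tiles lie fanned in order in the tray, with steps of about 29, 42 and 32 mm by camera (allowed 19.5–52 mm) and about 10 N pressing force; I handed the job in after about 41 s, but no verdict was returned.

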